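Find the loose press handle and flag it

TASK

One of the three book presses has a T-handle that has worked loose: twist the handles a little to feel which one gives easily, then turn the loose one by 30 degrees or more and leave it turned. Stand the marker flag upright in the middle of the open part of that press's top board, setting it down rather than dropping it. Leave the jar, brush and bowl where they are.

Things in the scene. Friction and masses are not known exactly. Their poses are not given: they have to be found in the camera images.
- press_a: Book press A, one of three alike, fixed: wooden bed 280 x 150 mm, 42 mm high, under a clamped pile and a top board. Origin under the bed's centre, z up; x along its length, from the T-handle end (nearer the robot) to the plain-nut end. A tight handle gives like a stiff spring (0.7 N m at 10 degrees), stops at 14 degrees and springs back; a loose one turns at 0.06 N m and stays where left.
- handle_a: T-handle of press A: level dark wooden bar 120 mm long (its y), 20 wide (its x), 26 high, on a hub of radius 14. Origin at the bar's centre, on the vertical turning axis (z), 40 mm above the top board, 90 mm from the board's centre. At first its x lies along the press's x. Turns either way without rising; a loose one up to 85 degrees. Which place has the loose one varies.
- board_a (a point): Middle of the open stretch of press A's top board (260 x 130 mm), on its top face: 120 mm from the handle's axis, 80 mm from that of the plain nut (nut and rod end 25 mm high). The piles differ: this face is 82 to 112 mm above the table. Axes as the press.
- press_b: Book press B, one of three alike, fixed: wooden bed 280 x 150 mm, 42 mm high, under a clamped pile and a top board. Origin under the bed's centre, z up; x along its length, from the T-handle end (nearer the robot) to the plain-nut end. A tight handle gives like a stiff spring (0.7 N m at 10 degrees), stops at 14 degrees and springs back; a loose one turns at 0.06 N m and stays where left.
- handle_b: T-handle of press B: level dark wooden bar 120 mm long (its y), 20 wide (its x), 26 high, on a hub of radius 14. Origin at the bar's centre, on the vertical turning axis (z), 40 mm above the top board, 90 mm from the board's centre. At first its x lies along the press's x. Turns either way without rising; a loose one up to 85 degrees. Which place has the loose one varies.
- board_b (a point): Middle of the open stretch of press B's top board (260 x 130 mm), on its top face: 120 mm from the handle's axis, 80 mm from that of the plain nut (nut and rod end 25 mm high). The piles differ: this face is 82 to 112 mm above the table. Axes as the press.
- press_c: Book press C, one of three alike, fixed: wooden bed 280 x 150 mm, 42 mm high, under a clamped pile and a top board. Origin under the bed's centre, z up; x along its length, from the T-handle end (nearer the robot) to the plain-nut end. A tight handle gives like a stiff spring (0.7 N m at 10 degrees), stops at 14 degrees and springs back; a loose one turns at 0.06 N m and stays where left.
- handle_c: T-handle of press C: level dark wooden bar 120 mm long (its y), 20 wide (its x), 26 high, on a hub of radius 14. Origin at the bar's centre, on the vertical turning axis (z), 40 mm above the top board, 90 mm from the board's centre. At first its x lies along the press's x. Turns either way without rising; a loose one up to 85 degrees. Which place has the loose one varies.
- board_c (a point): Middle of the open stretch of press C's top board (260 x 130 mm), on its top face: 120 mm from the handle's axis, 80 mm from that of the plain nut (nut and rod end 25 mm high). The piles differ: this face is 82 to 112 mm above the table. Axes as the press.
- marker: Marker flag, loose, about 0.2 kg: steel foot disc 60 mm across and 12 mm thick, thin stem 14 mm across, and an upright wooden flag plate on top, 50 mm wide (its x), 10 mm thick (its y), from 90 to 135 mm above the foot's underside. Origin at the centre of the foot's underside, z up. It stands to the left or right of the presses.
- jar: Bystander: closed jar, 68 mm across, 100 mm tall, origin under its centre; stands on the side where the marker is not.
- brush: Bystander: paste brush lying on the table to the left.
- dish: Bystander: white bowl 90 mm across, 40 mm high, on the right.
Not all that is in view belongs to the job. What is shaped like the marker but blue is not meant.

How it is judged (in metres and radians):
On the way, in this order (a step that is already met when the one before it is completed fails the run):
1. a handle has been turned by more than 23 degrees (only the loose one turns so far) ((angle between the x axis of handle_a and the x axis of press_a, either way round above 0.4 rad or angle between the x axis of handle_b and the x axis of press_b, either way round above 0.4 rad or angle between the x axis of handle_c and the x axis of press_c, either way round above 0.4 rad)), for 0.1 s.
2. the marker touches down on the top board of the press whose handle has been left turned, while the fingers still hold it (contact force between the fingers and marker above 0.5 N and ((angle between the x axis of handle_a and the x axis of press_a, either way round above 0.37 rad and horizontal distance between marker and board_a below 0.04 m and contact force between marker and press_a above 0.3 N) or (angle between the x axis of handle_b and the x axis of press_b, either way round above 0.37 rad and horizontal distance between marker and board_b below 0.04 m and contact force between marker and press_b above 0.3 N) or (angle between the x axis of handle_c and the x axis of press_c, either way round above 0.37 rad and horizontal distance between marker and board_c below 0.04 m and contact force between marker and press_c above 0.3 N))), for 0.05 s.
At the end, for the whole second after the job is handed in: The marker stands upright (within 7 degrees), at rest and let go, flat on the top board of the press whose handle is loose, its foot's centre within 40 mm of the middle of the open stretch between handle and plain nut, and that handle still stands turned by more than 21 degrees from its start (angle between marker's own z axis and vertical below 0.12 rad and linear speed of marker below 0.02 m/s and ((angle between the x axis of handle_a and the x axis of press_a, either way round above 0.37 rad and horizontal distance between marker and board_a below 0.04 m and contact force between marker and press_a above 0.3 N and z of marker in the frame of board_a between -0.004 and 0.004 m) or (angle between the x axis of handle_b and the x axis of press_b, either way round above 0.37 rad and horizontal distance between marker and board_b below 0.04 m and contact force between marker and press_b above 0.3 N and z of marker in the frame of board_b between -0.004 and 0.004 m) or (angle between the x axis of handle_c and the x axis of press_c, either way round above 0.37 rad and horizontal distance between marker and board_c below 0.04 m and contact force between marker and press_c above 0.3 N and z of marker in the frame of board_c between -0.004 and 0.004 m))); the robot touches nothing.
It fails at once if the jar, brush or bowl is moved by more than 30 mm or the jar tipped (distance of any of jar, brush, dish from where it was at the start of the episode above 0.03 m or angle between jar's own z axis and vertical above 0.5 rad).
It also fails if it takes over 70 s, if anything falls off the work surface, if the arm or the gripper's body presses on something with over 40 N, if the wrist force passes 120 N, or if a joint passes its speed limit or range.

ROBOT

A 7-joint arm with a two-finger parallel gripper is mounted at the origin on the work surface. World frame = base frame: x ahead of the robot, y to its left, z up, the work surface at z = 0. Lengths are in mm, angles in rad, forces in N, time in s.
With the tool pointing down it reaches from about 350 to 775 mm from the base axis. Payload 3.1 kg.
Tool frame: the origin (TCP) lies midway between the tips of the shut fingers; the grasp point (between the pads) lies r.grip_point_offset behind it (r.grip_point_offset is the distance from the TCP to the grasp point, in mm); z points along the fingers, y is the line along which they close (so a half turn about z gives the same grasp; the last joint's range is limited). The gripper opens to 85 mm and grips with 20 to 120 N. Pads are 22 mm wide; open, the fingers measure 114 mm over their backs; the gripper's body (76 mm by 85 mm) begins 54 mm behind the grasp point. The pads swing forward as they close: fully open they stand 13 mm farther back than shut.
Start: joints at [-1.377, 0.311, 0.014, 1.512, -0.004, 1.319, -0.027], TCP at [128.463, 534.803, 231.304] pointing down, gripper open.
Joint ranges: [-2.7, 2.7], [-0.3, 1.91], [-1.27, 1.3], [0.12, 2.57], [-1.44, 4.58], [0.2, 2.03], [-3.05, 3.05]. Speed limits (rad/s): [2.79, 2.79, 3.14, 3.14, 3.14, 3.14, 3.14].

INTERFACE

Orientations are given as a unit quaternion [w, x, y, z].
In Python, from rig import monitor, imaging, r gives the robot as it stands. The module is installed in compiled form; this text tells all that it offers.
- The arm moves only by the shell command python3 -m inch 'ROWS' [OPENING] [FORCE]. ROWS is a JSON object of lists of equal length, an entry for each row: "delta_pos": the shift along the tool's x, y, z in mm, a list of three; "dr": the turn, a rotation vector about the tool's x, y, z in rad, a list of three. A call has 1 to 10 rows; each row shifts and turns the commanded pose from where the row before left it, along the tool's axes as they then stand; what a row does not reach is not made up. A row lasts 1/8 s, in which the tool goes at most 62.5 mm and 10.7 degrees, less where a joint would pass 70% of its speed; a pose out of reach is approached as far as the arm can. A call with a gripper value outside its range is refused whole. OPENING is the opening, from 0 (shut) to 1 (fully open), set as the call begins (- or left out, the last holds). The fingers move at their own pace and stop on an object; FORCE is the grip in N (left out, the last holds). Time passes only in rows, so rows that do not move let the fingers close. It gives the time, the measured TCP pose, the force, the opening and the grip force at its end, in the units of the state.
- monitor.read_state(): the state, without advancing time (a new reading comes with each control period).
- imaging.grab_frame(name): name is "scene" or "top"; returns a dict with "frame" (420x560x3 uint8, red, green, blue), "range_z" (420x560 float32, mm along the optical axis (not along the pixel's ray), 0 where there is no reading), "vertical_fov" (degrees; the focal length in pixels is half the picture's height over the tangent of half this angle, whatever the lens; pixels are square), "cx", "cy" (the principal point, pixels), "extrinsics" (4x4, takes a point from world to camera coordinates). Camera axes: x right, y down, z forward; pixel columns grow to the right and rows downward; lengths in mm; the calibration is good to about 2 mm. A picture is of the moment at which its call begins.
- r.hand_in(): hands the job in; it is judged then, once.
Trained networks look in a picture, given as the dict that the camera call returned (one of the last four; its "shot" number tells which), for a name from the list of things; names that differ only in an ending like _2 or _b are one class to them, and where a whole thing is asked for, a point or a joint stands for the part that bears it (a point fixed in the world has none). Each returns a list of dicts, best first, with "p" (0 to 1); they miss things now and then, are a little off and sometimes report something else, mostly with a low value. They report only what shows in the picture. A call takes as long as a camera call. They do not tell look-alikes from the thing itself.
- imaging.recognise(picture, query): "centre" ([column, row] in pixels, amid what is visible of it).
- imaging.cut_out(picture, query): "pixels" (420x560 bool, what is visible of it) and "centre" ([column, row] in pixels, amid what is visible of it).
The state is a dict: "time_s": time; "joint_positions": joint angles; "qd": joint speeds; "tau": joint torques, N m; "eef_pos": TCP position; "tool_rot": TCP orientation; "force": force on the tool from outside, world axes, zero at the start; "moment": the same for the moment, N m; "finger_gap": opening from 0.0 (shut) to 1.0 (fully open); "finger_force": force on a finger pad.
Only numpy, scipy, OpenCV 4.12 (cv2) and the standard library are available. Lean on these libraries where they do the work, as an engineer would, in place of code of your own. Each camera call takes 0.05 s, during which the arm holds its last target. There are 200 camera calls.

## Working session

There is one attempt and no reset: what is moved stays moved. The work goes in short steps, Python scripts to look and compute and a shell command to move; the robot and the scene stay as the last step left them, time stands still between calls to the robot, and variables do not carry over. Pictures are saved under pics/ and viewed, at most 10 in all, crops included, and the job is handed in when it is done.

```bash
mkdir -p pics
cat > h.py <<'E'
from rig import monitor, imaging, r
import numpy as np, cv2
from scipy.spatial.transform import Rotation as R
def pts(p,mask=None):
    f=p["frame"].shape[0]/2/np.tan(np.radians(p["vertical_fov"])/2)
    z=p["range_z"]; v,u=np.nonzero((z>0)&(mask if mask is not None else True))
    d=z[v,u]; c=np.c_[(u-p["cx"])*d/f,(v-p["cy"])*d/f,d]
    E=np.array(p["extrinsics"]); return (c-E[:3,3])@E[:3,:3], p["frame"][v,u]
def rot():
    s=monitor.read_state(); q=s["tool_rot"]; return R.from_quat([q[1],q[2],q[3],q[0]]),np.array(s["eef_pos"]),s
E
python3 - <<'E'
from h import *
a=imaging.grab_frame("top");b=imaging.grab_frame("scene")
cv2.imwrite("pics/1.png",a["frame"][...,::-1]);cv2.imwrite("pics/2.png",b["frame"][...,::-1])
for n in["handle_a","press_a","marker","jar","brush","dish"]:
  for k,p in(("top",a),("scene",b)):
    for o in imaging.cut_out(p,n):
        P,_=pts(p,o["pixels"])
        if len(P): print(n,k,round(o["p"],2),np.round(o["centre"]),np.median(P,0).round(),P.min(0).round(),P.max(0).round())
q,t,s=rot();print(q.as_matrix().round(2),t,s["force"],s["moment"],r.grip_point_offset)
E
```

```text
handle_a top 0.72 [363. 195.] [ 508. -223.  140.] [ 495. -286.   84.] [ 525. -169.  146.]
handle_a top 0.64 [211. 203.] [483. 233. 151.] [469. 175.  94.] [504. 292. 159.]
handle_a top 0.63 [294. 194.] [516. -10. 160.] [497. -64. 103.] [546.  50. 168.]
handle_a scene 0.89 [268. 203.] [522.  -0. 153.] [ 288. -213.   -2.] [538.  57. 165.]
handle_a scene 0.78 [340. 225.] [490. 241. 145.] [469. 178. 105.] [500. 297. 156.]
handle_a scene 0.52 [212. 190.] [ 514. -221.  131.] [ 481. -286.   86.] [ 523. -165.  145.]
press_a top 0.84 [219. 181.] [565. 215.  99.] [432. 137.  -5.] [733. 327. 159.]
press_a top 0.56 [284. 170.] [595.  12. 108.] [455. -87.  -5.] [775. 115. 168.]
press_a scene 0.96 [329. 262.] [616. 245.  98.] [252.  95.  -4.] [721. 316. 156.]
press_a scene 0.75 [199. 223.] [ 630. -192.   85.] [ 298. -439.   -4.] [ 743. -138.  145.]
press_a scene 0.72 [256. 245.] [651.  38. 107.] [ 315. -171.   -2.] [756. 114. 165.]
press_a scene 0.56 [155. 216.] [ 606. -423.   27.] [ 554. -506.   -2.] [ 662. -363.   44.]
marker top 0.86 [440. 279.] [ 272. -462.   15.] [ 244. -495.   -3.] [ 296. -43
[... 605 characters left out ...]
107.]
jar scene 0.9 [389. 270.] [520. 405.  68.] [374. 369.  -0.] [535. 435. 104.]
brush top 0.57 [161. 142.] [699. 426.  18.] [579. 389.  -3.] [763. 462.  26.]
brush top 0.31 [409. 226.] [ 432. -386.   14.] [ 408. -428.    2.] [ 464. -362.  138.]
brush scene 0.67 [375. 327.] [709. 433.  18.] [578. 389.  -3.] [774. 469.  25.]
dish top 0.8 [416. 166.] [ 626. -419.   17.] [ 581. -454.   -5.] [ 664. -369.   46.]
dish scene 0.67 [156. 218.] [ 608. -420.   26.] [ 573. -455.   -2.] [ 662. -363.   44.]
[[-0.97  0.23 -0.  ]
 [ 0.23  0.97 -0.  ]
 [ 0.   -0.   -1.  ]] [128.45394862 534.79681021 231.30576417] [ 0.55860538 -0.10845827  0.5195389 ] [-0.06720038 -0.0017992   0.02710206] 18.700000000000003
```

View pics/1.png

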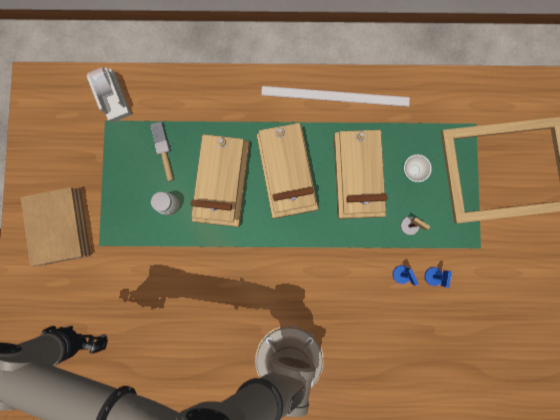

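View pics/2.png

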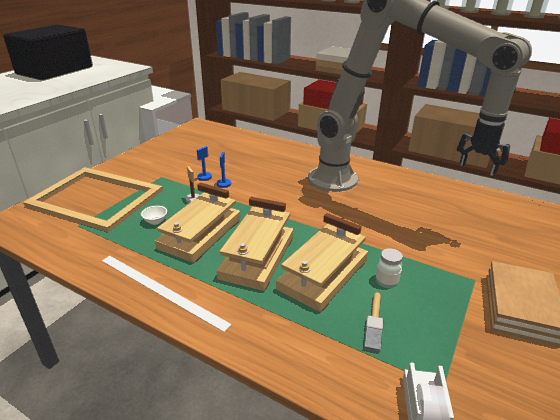

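Run:
```python
from h import *
a=imaging.grab_frame("top")
P,C=pts(a)
def rect(P): 
    (c,s,an)=cv2.minAreaRect(P[:,:2].astype(np.float32)); return np.round(c),np.round(s),round(an,1)
for o in imaging.cut_out(a,"handle_a")[:3]:
    Q,_=pts(a,o["pixels"]); z=np.percentile(Q[:,2],70); B=Q[Q[:,2]>z-8]
    c=B[:,:2].mean(0); 
    u,s,v=np.linalg.svd(B[:,:2]-c,full_matrices=False)
    zb=z-53
    m=(abs(P[:,2]-zb)<9)&(np.hypot(P[:,0]-c[0]-80,P[:,1]-c[1])<170)&(abs(P[:,1]-c[1])<130)
    T=P[m]
    print("bar",rect(B),z,v[0].round(3),"board z",np.median(T[:,2]),rect(T),len(T))
for o in imaging.cut_out(a,"marker")[:3]:
    Q,K=pts(a,o["pixels"]); t=Q[:,2]>95; f=(Q[:,2]>6)&(Q[:,2]<20)
    print("mk",Q[t].mean(0).round(),rect(Q[t]),"foot",rect(Q[f]),np.median(K,0),np.median(K[t],0))
```

```text
bar (array([ 509., -229.]), array([ 20., 120.]), 2.8) 141.52811084487305 [ 0.048 -0.999] board z 87.750832160534 (array([ 599., -224.]), array([260., 132.]), 2.3) 3094
bar (array([484., 233.]), array([115.,  20.]), 83.9) 152.71118787678927 [-0.109 -0.994] board z 99.02836142698571 (array([574., 225.]), array([132., 260.]), 83.8) 3170
bar (array([518.,  -6.]), array([ 20., 116.]), 11.8) 161.7934886792267 [ 0.201 -0.98 ] board z 108.33313986362681 (array([606.,  11.]), array([261., 130.]), 11.3) 3157
mk [ 271. -464.  123.] (array([ 271., -466.]), array([12., 49.]), 77.4) foot (array([ 272., -464.]), array([52., 57.]), 75.3) [ 51.  88. 149.] [36. 52. 93.]
mk [ 536. -225.  133.] (array([ 597., -224.]), array([249., 117.]), 2.4) foot (array([0., 0.]), array([0., 0.]), 0.0) [195. 163. 117.] [108.  65.  43.]
mk [ 276. -360.  124.] (array([ 275., -362.]), array([51., 11.]), 25.8) foot (array([ 278., -357.]), array([52., 49.]), 3.3) [ 56.  99. 169.] [ 53.  88. 157.]
```

The top view shows three presses at about (219,181), (287,170) and (360,174), with handles near rows 194–205. The true marker, with the brown flag, is at (411,225); the blue look-alikes are at (402,275) and (437,277). The scene view agrees. I'll test the left handle first with shut fingers.

```bash
cat >> h.py <<'E'
H={"L":(484,233,-6.2,99),"M":(518,-6,11.5,108),"R":(509,-229,2.6,88)}
def go(x,y,z,yaw):
    """delta in current tool axes to world target with tool x = -(press x at yaw deg); then yaw turn about tool z"""
    q,t,s=rot(); M=q.as_matrix(); d=M.T@(np.array([x,y,z])-t)
    cur=np.degrees(np.arctan2(-M[1,0],-M[0,0])); dy=(yaw-cur+90)%180-90
    print("delta",d.round(1),"turn z",round(-np.radians(dy),3),"pos",t.round(1),"yaw",round(cur,1),"tilt",M[2].round(3),"F",np.round(s["force"],1),"j7",round(s["joint_positions"][6],2))
def loc(k,a,b,h):
    x,y,w,z=H[k]; c,s=np.cos(np.radians(w)),np.sin(np.radians(w)); go(x+c*a-s*b,y+s*a+c*b,z+h,w)
E
python3 -m inch '{"delta_pos":[[-45,-21,0],[-45,-21,0],[-45,-21,0],[-45,-21,0],[-45,-21,0],[-45,-21,0],[-45,-21,0],[-45,-21,0],[0,0,20],[0,0,20]],"dr":[[0,0,0],[0,0,0],[0,0,0],[0,0,0],[0,0,0],[0,0,0],[0,0,0],[0,0,0],[0,0,-0.06],[0,0,-0.06]]}' 0 40
python3 -c 'from h import *;loc("L",-45,50,33)'
```

```text
time_s: 2.1
eef_pos: [440.2, 286.7, 191.1]
tool_rot: [0.0, 0.058, 0.998, 0.0]
force: [-1.3, 0.4, -1.1]
finger_gap: 0.003
finger_force: 0.0
delta [-4.3  1.3 59.1] turn z -0.008 pos [440.2 286.7 191.1] yaw -6.6 tilt [-0.001  0.001 -1.   ] F [-1.3  0.4 -1.1] j7 0.91
```

```bash
python3 -m inch '{"delta_pos":[[-2,0,30],[-2,1,29],[-8,0,0],[-8,0,0],[-4,0,0],[-4,0,0],[-4,0,0],[-4,0,0],[0,0,0]],"dr":[[0,0,0],[0,0,0],[0,0,0],[0,0,0],[0,0,0],[0,0,0],[0,0,0],[0,0,0],[0,0,0]]}'
python3 -c 'from h import *;loc("L",-14,50,33)'
```

```text
time_s: 3.22
eef_pos: [475.5, 284.6, 132.4]
tool_rot: [0.0, 0.058, 0.998, 0.0]
force: [-1.6, 1.1, 0.8]
finger_gap: -0.003
finger_force: 0.4
delta [-0.  -0.4  0.4] turn z -0.007 pos [475.5 284.6 132.4] yaw -6.6 tilt [-0.001  0.001 -1.   ] F [-1.6  1.1  0.8] j7 0.98
```

```bash
python3 -m inch '{"delta_pos":[[-3,0,0],[-3,0,0],[0,0,0]],"dr":[[0,0,0],[0,0,0],[0,0,0]]}'
python3 - <<'E'
from h import *
a=imaging.grab_frame("top");b=imaging.grab_frame("scene")
cv2.imwrite("pics/3.png",cv2.resize(np.hstack([a["frame"][130:280,160:310],b["frame"][150:300,260:410]]),None,fx=2.6,fy=2.6)[...,::-1])
E
```

```text
time_s: 3.6
eef_pos: [481.6, 283.5, 132.3]
tool_rot: [0.0, 0.058, 0.998, 0.0]
force: [-0.5, 1.2, 0.1]
finger_gap: -0.004
finger_force: 0.5
```

View pics/3.png

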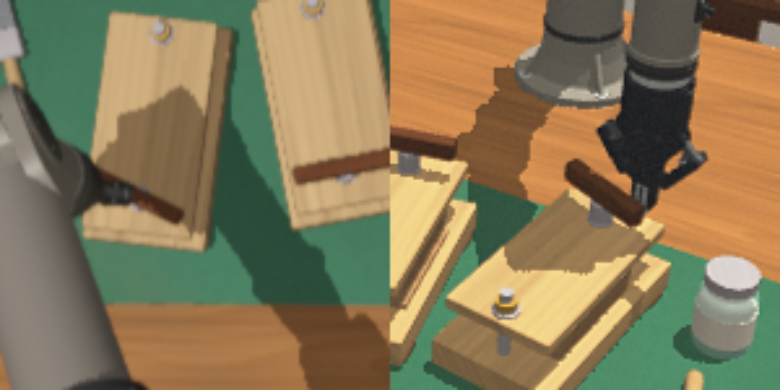

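The picture shows the left handle already swung well round: its bar runs from about (100,170) to (180,215) in the crop. The force was only about 1 N, so this is the loose one. I'll push it further, then back off.

```bash
python3 -m inch '{"delta_pos":[[-5,0,0],[-5,0,0],[-5,0,0],[-4,0,0],[0,0,0],[10,2,0],[25,0,0],[25,0,-40],[0,0,-50],[0,-20,-50]],"dr":[[0,0,0],[0,0,0],[0,0,0],[0,0,0],[0,0,0],[0,0,0],[0,0,0],[0,0,0],[0,0,0],[0,0,0]]}'
python3 - <<'E'
from h import *
a=imaging.grab_frame("top")
for o in imaging.cut_out(a,"handle_a")[:3]:
    Q,_=pts(a,o["pixels"]); z=np.percentile(Q[:,2],70); B=Q[Q[:,2]>z-8]
    print(cv2.minAreaRect(B[:,:2].astype(np.float32)),z)
P,C=pts(a)
m=(abs(P[:,0]-435)<50)&(abs(P[:,1]+390)<65); P=P[m];C=C[m].astype(int)
t=(P[:,2]>95)&(P[:,2]<150); f=(P[:,2]>6)&(P[:,2]<20)&(C.max(1)-C.min(1)<40)
for n,k in(("flag",t),("foot",f)): print(n,k.sum(),cv2.minAreaRect(P[k][:,:2].astype(np.float32)),P[k].mean(0),P[k].max(0))
g=t&(P[:,2]>128);print("top",g.sum(),cv2.minAreaRect(P[g][:,:2].astype(np.float32)))
go(432,-387,250,0)
E
```

```text
time_s: 4.95
eef_pos: [437.1, 272.2, 273.9]
tool_rot: [0.0, 0.056, 0.998, 0.001]
force: [-0.1, 0.4, -0.6]
finger_gap: -0.001
finger_force: 0.0
((517.5123901367188, -5.872592926025391), (20.238603591918945, 118.83139038085938), 11.326770782470703) 161.95654565103374
((508.8254089355469, -227.50213623046875), (19.813356399536133, 117.29492950439453), 3.0203123092651367) 141.73607087192042
((483.3835754394531, 233.85113525390625), (118.12179565429688, 20.429170608520508), 38.5655517578125) 152.23863011957195
flag 107 ((434.5998229980469, -390.7522888183594), (49.639163970947266, 10.232760429382324), 56.57903289794922) [ 433.97476096 -388.88857764  124.81198105] [ 451.54557959 -367.46719895  139.41363886]
foot 190 ((434.3564758300781, -394.1641845703125), (65.10678100585938, 58.06092071533203), 76.17607116699219) [ 432.20491748 -386.29609075   11.34321441] [ 463.83853375 -362.52918308   19.21707456]
top 61 ((434.5998229980469, -390.7522888183594), (49.639163970947266, 10.232760429382324), 56.57903289794922)
delta [ -67.5 -653.7   25. ] turn z -0.119 pos [441.9 269.9 279.4] yaw -6.8 tilt [-0.012  0.008 -1.   ] F [ 0.9  0.3 -0.5] j7 0.92
```

The left handle now stands turned by about 45°. Next is the marker.

```bash
Z='[0,0,0]'; python3 -m inch '{"delta_pos":[[-6,-40,0],[-6,-58,0],[-6,-58,0],[-6,-58,0],[-6,-58,0],[-6,-58,0],[-6,-58,0],[-6,-58,0],[-6,-58,0],[-6,-58,0]],"dr":[[0,0,0],[0,0,0],[0,0,0],[0,0,0],[0,0,0],[0,0,0],[0,0,0],[0,0,0],[0,0,0],[0,0,0]]}' 1
python3 -m inch '{"delta_pos":[[-4,-46,0],[0,-46,0],[0,0,0],[0,0,0],[0,0,0],[0,0,0],[0,0,0],[0,0,0],[0,0,0],[0,0,0]],"dr":[[0,0,0],[0,0,0],[0,0,0.17],[0,0,0.17],[0,0,0.17],[0,0,0.17],[0,0,0.17],[0,0,0.17],[0,0,0.17],[0,0,0.17]]}'
python3 -m inch '{"delta_pos":[[0,0,0],[0,0,0],[0,0,0],[0,0,0],[0,0,0]],"dr":[[0,0,0.17],[0,0,0.17],[0,0,0.17],[0,0,0.165],[0,0,0]]}'
python3 -c 'from h import *;go(434.5,-390,200,56.6)'
```

```text
time_s: 6.3
eef_pos: [433.1, -296.0, 272.1]
tool_rot: [0.001, 0.057, 0.998, 0.0]
force: [0.6, 0.3, -0.5]
finger_gap: 1.0
finger_force: 0.0
time_s: 7.55
eef_pos: [426.5, -386.2, 271.8]
tool_rot: [-0.0, 0.675, 0.738, 0.0]
force: [0.6, 0.7, -0.5]
finger_gap: 1.0
finger_force: 0.0
time_s: 8.18
eef_pos: [426.5, -386.3, 271.8]
tool_rot: [-0.0, 0.879, 0.476, -0.0]
force: [0.2, 0.2, 0.1]
finger_gap: 1.001
finger_force: 0.0
delta [ 1.2  8.8 71.8] turn z 0.005 pos [ 426.5 -386.3  271.8] yaw -123.1 tilt [-0. -0. -1.] F [0.2 0.2 0.1] j7 0.56
```

```bash
python3 -m inch '{"delta_pos":[[1,9,22],[0,0,50],[0,0,50],[0,0,30],[0,0,24],[0,0,0]],"dr":[[0,0,0],[0,0,0],[0,0,0],[0,0,0],[0,0,0],[0,0,0]]}' 1
python3 -m inch '{"delta_pos":[[0,0,0],[0,0,0],[0,0,0],[0,0,0],[0,0,0],[0,0,0],[0,0,0],[0,0,0]],"dr":[[0,0,0],[0,0,0],[0,0,0],[0,0,0],[0,0,0],[0,0,0],[0,0,0],[0,0,0]]}' 0 60
python3 -m inch '{"delta_pos":[[0,0,-10],[0,0,-40],[0,0,-50],[0,0,-50],[0,0,-40],[0,0,0]],"dr":[[0,0,0],[0,0,0],[0,0,0],[0,0,0],[0,0,0],[0,0,0]]}'
python3 - <<'E'
from h import *
b=imaging.grab_frame("scene")
x,y=150,80
cv2.imwrite("pics/4.png",cv2.resize(b["frame"][70:220,120:320],None,fx=3.5,fy=3.5)[...,::-1])
go(603,220,270,56.6)
a=imaging.grab_frame("top")
for p in (a,b):
    P,C=pts(p); q,t,s=rot(); k=(np.hypot(P[:,0]-t[0],P[:,1]-t[1])<50)&(P[:,2]<t[2]-30)&(P[:,2]>120)
    if k.sum(): print(k.sum(),P[k].min(0),P[k].max(0),P[k].mean(0))
E
```

```text
time_s: 8.93
eef_pos: [433.5, -388.6, 92.8]
tool_rot: [-0.003, 0.879, 0.476, -0.001]
force: [-0.7, 1.0, 0.8]
finger_gap: 0.995
finger_force: 0.0
time_s: 9.93
eef_pos: [434.4, -390.7, 96.7]
tool_rot: [-0.0, 0.88, 0.475, 0.0]
force: [-1.3, 1.9, 4.7]
finger_gap: 0.104
finger_force: 60.2
time_s: 10.68
eef_pos: [434.9, -392.9, 289.8]
tool_rot: [0.004, 0.88, 0.475, 0.001]
force: [0.4, 0.7, -1.5]
finger_gap: 0.115
finger_force: 59.2
delta [ 603.8 -194.4   16.4] turn z 0.003 pos [ 434.6 -391.5  287.2] yaw -123.2 tilt [-0.001  0.003 -1.   ] F [-0.6 -0.8 -3.1] j7 0.55
114 [ 429.01113545 -403.06322071  192.44337274] [ 463.20959701 -363.07970307  207.65312063] [ 448.68539318 -380.33030092  200.92176989]
176 [ 403.95169146 -419.3199456   192.19973243] [ 465.75404078 -361.34367193  254.77924772] [ 440.73705398 -386.4210389   211.05869632]
```

View pics/4.png

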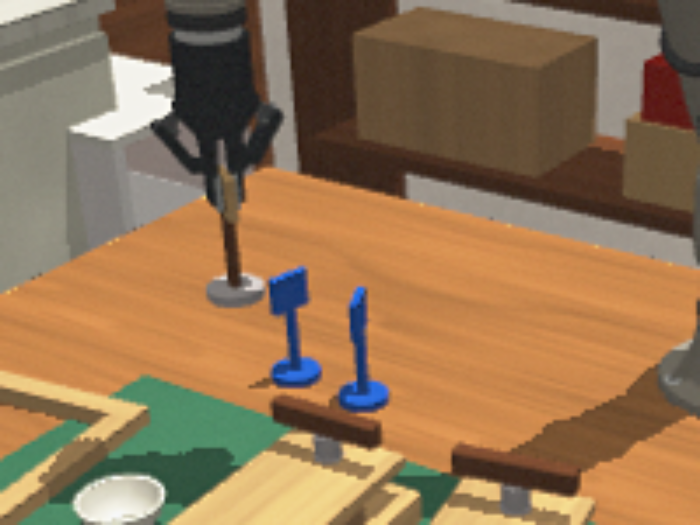

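The crop shows the marker with the brown flag held upright at (232,230), with the blue look-alikes untouched. I'll carry it to the left press now.

```bash
python3 -m inch '{"delta_pos":[[25,-8,-10],[50,-16,0],[55,-18,0],[55,-18,0],[55,-18,0],[55,-18,0],[55,-18,0],[55,-18,0],[55,-18,0],[55,-17,0]],"dr":[[0,0,0],[0,0,0],[0,0,0],[0,0,0],[0,0,0],[0,0,0],[0,0,0],[0,0,0],[0,0,0],[0,0,0]]}'
python3 -m inch '{"delta_pos":[[55,-17,0],[30,-10,0],[4,0,0],[0,0,0],[0,0,0]],"dr":[[0,0,0],[0,0,0],[0,0,0],[0,0,0],[0,0,0]]}'
python3 - <<'E'
from h import *
go(603,220,195,56.6)
q,t,s=rot()
for n in("top","scene"):
    p=imaging.grab_frame(n); P,C=pts(p); k=(np.hypot(P[:,0]-t[0],P[:,1]-t[1])<45)&(P[:,2]<t[2]-70)&(P[:,2]>150)
    if k.sum(): print(n,k.sum(),P[k].min(0),P[k].max(0))
    k=(np.hypot(P[:,0]-603,P[:,1]-220)<60)&(abs(P[:,2]-99)<8); print(np.median(P[k][:,2]) if k.sum() else 0)
E
```

```text
time_s: 12.02
eef_pos: [576.2, 134.2, 293.9]
tool_rot: [-0.001, 0.88, 0.476, -0.002]
force: [1.4, -0.2, -1.2]
finger_gap: 0.112
finger_force: 59.1
time_s: 12.65
eef_pos: [602.9, 218.5, 296.1]
tool_rot: [0.0, 0.881, 0.474, -0.001]
force: [0.1, 0.4, -1.6]
finger_gap: 0.112
finger_force: 59.1
delta [  1.4  -0.7 101.1] turn z -0.001 pos [602.9 218.5 296.1] yaw -123.4 tilt [-0.001 -0.    -1.   ] F [ 0.1  0.4 -1.6] j7 -0.56
top 265 [573.84275691 187.40913691 197.56089157] [631.9901813  244.26830398 225.86303187]
99.15178392221394
scene 273 [571.67211052 189.71039985 197.88206059] [631.83231728 249.24809308 225.9046909 ]
99.87944002167164
```

```bash
python3 -m inch '{"delta_pos":[[1,0,20],[0,0,40],[0,0,25],[0,0,6],[0,0,3],[0,0,2],[0,0,1],[0,0,1],[0,0,0]],"dr":[[0,0,0],[0,0,0],[0,0,0],[0,0,0],[0,0,0],[0,0,0],[0,0,0],[0,0,0],[0,0,0]]}'
```

```text
time_s: 13.88
eef_pos: [603.7, 221.7, 198.5]
tool_rot: [0.0, 0.88, 0.475, 0.0]
force: [0.3, 0.3, -2.5]
finger_gap: 0.113
finger_force: 59.2
```

```bash
python3 -m inch '{"delta_pos":[[0,0,1],[0,0,1],[0,0,0]],"dr":[[0,0,0],[0,0,0],[0,0,0]]}'; python3 -m inch '{"delta_pos":[[0,0,1],[0,0,0]],"dr":[[0,0,0],[0,0,0]]}'
```

```text
time_s: 14.25
eef_pos: [603.7, 221.7, 196.6]
tool_rot: [0.0, 0.88, 0.475, 0.0]
force: [-0.6, 0.1, -0.3]
finger_gap: 0.106
finger_force: 59.5
time_s: 14.5
eef_pos: [603.8, 221.7, 196.6]
tool_rot: [-0.0, 0.88, 0.476, 0.001]
force: [-2.2, -0.1, 5.2]
finger_gap: 0.111
finger_force: 60.2
```

The force jumped to about +7 N against the held load, so the foot is on the board. I'll release and retreat.

```bash
python3 -m inch '{"delta_pos":[[0,0,0.5],[0,0,0],[0,0,0]],"dr":[[0,0,0],[0,0,0],[0,0,0]]}'
python3 -m inch '{"delta_pos":[[0,0,0],[0,0,0],[0,0,0],[0,0,0],[0,0,0],[0,0,0],[0,0,-20],[0,0,-50],[0,0,-50],[0,0,0]],"dr":[[0,0,0],[0,0,0],[0,0,0],[0,0,0],[0,0,0],[0,0,0],[0,0,0],[0,0,0],[0,0,0],[0,0,0]]}' 1
python3 - <<'E'
from h import *
b=imaging.grab_frame("scene");a=imaging.grab_frame("top")
cv2.imwrite("pics/5.png",cv2.resize(b["frame"][120:320,250:430],None,fx=3,fy=3)[...,::-1])
P,C=pts(b);k=(np.hypot(P[:,0]-603,P[:,1]-220)<50)
for lo,hi in((106,116),(190,240)):
    m=k&(P[:,2]>lo)&(P[:,2]<hi); print(m.sum(),P[m].min(0),P[m].max(0))
for o in imaging.cut_out(a,"handle_a")[:3]:
    Q,_=pts(a,o["pixels"]); z=np.percentile(Q[:,2],70); B=Q[Q[:,2]>z-8]
    print(cv2.minAreaRect(B[:,:2].astype(np.float32)))
print(monitor.read_state()["force"])
E
```

```text
time_s: 14.88
eef_pos: [603.8, 221.7, 196.6]
tool_rot: [-0.0, 0.88, 0.476, 0.001]
force: [-2.6, -0.1, 8.2]
finger_gap: 0.11
finger_force: 60.5
time_s: 16.12
eef_pos: [605.8, 220.6, 319.8]
tool_rot: [0.002, 0.88, 0.475, 0.004]
force: [0.6, 0.4, 0.2]
finger_gap: 1.002
finger_force: 0.0
214 [573.05793995 192.70205391 106.00727323] [634.33580684 252.01745025 115.6502444 ]
215 [587.02294006 198.53916342 190.02888172] [622.00829541 246.05791393 237.51663108]
((517.3592529296875, -6.989982604980469), (20.279083251953125, 118.47661590576172), 11.26883602142334)
((483.9794921875, 234.39358520507812), (120.57623291015625, 20.21601676940918), 38.92666244506836)
((508.79254150390625, -226.86253356933594), (20.15081214904785, 116.85987854003906), 2.516252279281616)
[-0.23722143  0.65346088 -1.03714376]
```

View pics/5.png

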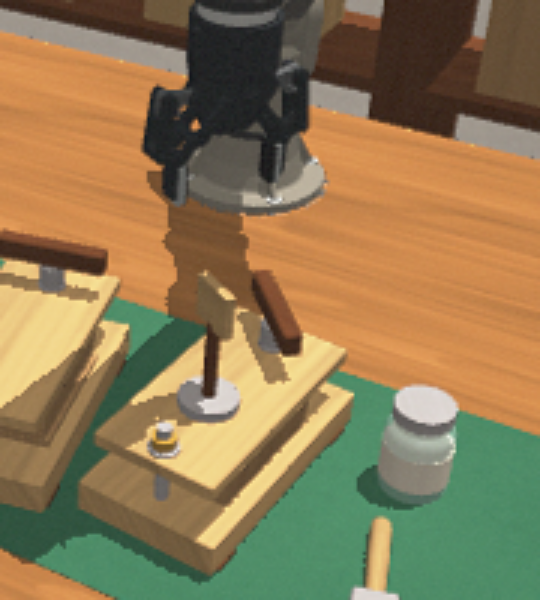

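The picture shows the marker upright on the left press's board, with its foot at (208,398). The handle at (278,312) is still turned about 45°, and the gripper is clear.

```bash
python3 -c 'from rig import r;print(r.hand_in())'
```

```text
the job is handed in; nothing more can be done
None
```

The left press had the loose handle: I turned it about 45° and left it there, set the marker upright in the middle of that press's open board, left the jar, brush and bowl alone, and handed the job in; no verdict came back.

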